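Mesh a finger-jointed panel into a crate

ROBOT

A 6-joint arm with a two-finger parallel gripper is mounted at the origin on the work surface. World frame = base frame: x ahead of the robot, y to its left, z up, the work surface at z = 0. Lengths are in mm, angles in rad, forces in N, time in s.
With the tool pointing down it reaches from about 350 to 775 mm from the base axis. Payload 7.3 kg.
Tool frame: the origin (TCP) lies at the very end of the fingers, on their centre line; the grasp point (between the pads) lies bot.grip_point_offset behind it (bot.grip_point_offset is the distance from the TCP to the grasp point, in mm); z points along the fingers, y is the line along which they close (so a half turn about z gives the same grasp; the last joint's range is limited). The gripper opens to 92 mm and grips with 3 to 60 N. Pads are 19 mm wide; open, the fingers measure 130 mm over their backs; the gripper's body (75 mm by 190 mm) begins 47 mm behind the grasp point.
Start: joints at [-1.452, 0.342, 1.524, -0, 1.275, -0.146], TCP at [137.423, -506.715, 226.741] pointing down, gripper open.
Joint ranges: [-2.53, 2.53], [-0.77, 2.02], [0.04, 2.7], [-1, 4.14], [0.28, 2.66], [-3.11, 3.11]. Speed limits (rad/s): [2.57, 2.57, 3.14, 3.14, 3.14, 3.14].

INTERFACE

Orientations are given as [roll, pitch, yaw] about the fixed x, y, z axes, in that order (R = Rz(yaw) Ry(pitch) Rx(roll)).
In Python, from plant import bot gives the robot as it stands. The module is installed in compiled form; this text tells all that it offers.
- The arm moves only by the tool carry_out, never from a script. Its argument "plan" is a list of rows, each an object of numbers: "tx", "ty", "tz": the shift along the world's x, y, z in mm; "rx", "ry", "rz": the turn, a rotation vector about the world's x, y, z in rad. A call has 1 to 12 rows; each row shifts and turns the commanded pose from where the row before left it; what a row does not reach is not made up. A row lasts 1/10 s, in which the tool goes at most 50 mm and 8.59 degrees, less where a joint would pass 70% of its speed; a pose out of reach is approached as far as the arm can. A call with a gripper value outside its range is refused whole. "gripper" is the closure, from 0 (fully open) to 1 (shut), set as the call begins (left out, the last holds). The fingers move at their own pace and stop on an object; the grip force is fixed at half the most. Time passes only in rows, so rows that do not move let the fingers close. It gives the time, the measured TCP pose, the force, the opening and the grip force at its end, in the units of the state.
- bot.get_obs(): the state, without advancing time (a new reading comes with each control period).
- bot.capture(name): name is "scene" or "side" or "wrist"; returns the picture (400x640x3 uint8, red, green, blue); there is no depth.
- bot.camera_model(name): a dict with "camera_matrix" (3x3 intrinsics, pixels), "R" (3x3) and "t" (3): a world point X has camera coordinates R X + t. Camera axes: x right, y down, z forward; pixel columns grow to the right and rows downward; lengths in mm; the calibration is good to about 2 mm. A picture is of the moment at which its call begins: read the wrist's pose just before it. camera_model takes no time and is no camera call; for the wrist camera it gives the pose at the moment of the call.
- bot.close_job(): hands the job in; it is judged then, once.
The state is a dict: "time": time; "joint_positions": joint angles; "dq": joint speeds; "tau": joint torques, N m; "tool_pos": TCP position; "tcp_rot": TCP orientation; "contact_force": force on the tool from outside, world axes, zero at the start; "moment": the same for the moment, N m; "grip_width": finger opening in mm; "finger_force": force on a finger pad.
Only numpy, scipy, OpenCV 4.12 (cv2) and the standard library are available. Lean on these libraries where they do the work, as an engineer would, in place of code of your own. Each camera call takes 0.05 s, during which the arm holds its last target. There are 200 camera calls.

TASK

Pick up the crate panel with the blue batten and fit it on the crate that stands in the jig, its fins going down between the crate's upright fins: feel for the gaps, lower it in the gripper rather than dropping it, and press until it sits fully home, level and square, its top flush with the tips of the crate's fins. Then let go, and leave the spare panel with the dark batten and everything else where it is.

Things in the scene. Friction and masses are not known exactly. Their poses are not given: they have to be found in the camera images.
- panel_grip (a point): Centre of the BLUE batten of the panel to be fitted. Batten 24 mm thick (x), 110 mm long (y), 44 mm tall: grip it, across its thickness. The board under it, flat on the table, is 20 mm thick and 126 mm wide (y), plain from x = -80 to +52 mm, fins from there to +80 mm. This point is 42 mm above the board's underside. x points to the fins, z up. About 0.3 kg.
- panel_fins (a point): Point on the same panel, midway along its row of four fins: 66 mm in x from the batten's centre, half-way up the 20 mm board. Each fin is 28 mm long and 16.5 mm wide; centres at y = -54, -18, 18 and 54 mm, so three gaps of 19.5 mm.
- jig: Fixed plywood plate 210 x 180 x 12 mm with a blue strip 22 mm tall at both x ends; origin at the centre of its underside. The open wooden crate, 160 x 126 mm, is screwed to it, immovable, anywhere up to 8 mm to either side of the jig's centre line along y (never turned, never shifted in x).
- crate_seat (a point): Point fixed to the jig, 134 mm above its underside: where the blue batten's centre belongs when home, were the crate centred; axes as the panel's when home (x to the crate's finned end). It does NOT follow the crate's sideways shift of up to 8 mm: find the gaps by touch or eye. In x the panel can go at most 3 mm further +x before its notches strike.
- crate_comb (a point): Point fixed to the jig where the tip of the crate's middle fin would be, were the crate centred (66 mm in x from and 22 mm below the seat point); it does not follow the shift. Three fins, 16.5 mm wide, 22 mm thick (x), pitch 36 mm along y, rise 20 mm from the shoulder that the panel ends on. 1.5 mm of room each side. The plain opposite end board is as high as the shoulder.
- spare_grip (a point): Centre of the batten (24 x 110 x 44 mm, DARK wood) of a spare panel lying on the table: same board, but three fins 26 mm wide at a pitch of 50 mm, which do not fit this crate. Leave it. x points to its fins.
- glue: Bystander: white glue bottle, 60 mm diameter, 160 mm tall, standing; origin at the centre of its underside.
- sander: Bystander: yellow round sander, 126 mm diameter, 118 mm tall; origin at the centre of its underside.
- tape_measure: Bystander: black and yellow tape measure, 70 x 40 x 66 mm; origin at the centre of its underside.
- masking_tape: Bystander: roll of masking tape lying flat, 100 mm across, 36 mm high; origin at the centre of its underside.
- tin: Bystander: open steel tin holding two brushes, 80 mm diameter, 110 mm tall (210 mm with the brushes); origin at the centre of its underside.
- offcut: Bystander: wood offcut, 140 x 60 x 35 mm, lying flat; origin at the centre of its underside.

How it is judged (in metres and radians):
On the way, in this order (a step that is already met when the one before it is completed fails the run):
1. the blue-battened panel is lifted clear of the table in the gripper (height (world z) of panel_grip above 0.1 m and contact force between the fingers and panel above 0.5 N), for 0.2 s.
2. the panel's fins are home between the crate's fins with the gripper still touching the panel (not dropped in) (x of panel_grip in the frame of crate_seat between -0.009 and 0.009 m and y of panel_grip in the frame of crate_seat between -0.013 and 0.013 m and z of panel_grip in the frame of crate_seat between -0.005 and 0.005 m and angle between the x axis of panel_grip and the x axis of crate_seat, either way round below 0.14 rad and angle between panel_grip's own z axis and vertical below 0.06 rad and contact force between the fingers and panel above 0.5 N), for 0.1 s.
At the end, for the whole second after the job is handed in: The blue-battened panel rests on the crate, fins interlaced, its batten centre within 5 mm in height, 9 mm in x, 13 mm in y of the jig's point (the crate's shift of up to 8 mm included), square within 0.14 rad, level within 0.06 rad, at rest; the spare panel is still on the table (x of panel_grip in the frame of crate_seat between -0.009 and 0.009 m and y of panel_grip in the frame of crate_seat between -0.013 and 0.013 m and z of panel_grip in the frame of crate_seat between -0.005 and 0.005 m and angle between the x axis of panel_grip and the x axis of crate_seat, either way round below 0.14 rad and angle between panel_grip's own z axis and vertical below 0.06 rad and linear speed of panel below 0.01 m/s and height (world z) of spare_grip below 0.06 m); the robot touches nothing.
It fails at once if the spare panel is moved more than 30 mm (distance of spare_grip from where it was at the start of the episode above 0.03 m).
It fails at once if another thing on the table (glue, sander, tape measure, masking tape, tin, offcut) is moved more than 30 mm (distance of any of glue, sander, tape_measure, masking_tape, tin, offcut from where it was at the start of the episode above 0.03 m).
It also fails if it takes over 51 s, if anything falls off the work surface, if the arm or the gripper's body presses on something with over 40 N, if the wrist force passes 120 N, or if a joint passes its speed limit or range.

## Working session

There is one attempt and no reset: what is moved stays moved. The work goes in short steps, Python scripts to look and compute and a tool call to move; the robot and the scene stay as the last step left them, time stands still between calls to the robot, and variables do not carry over. Pictures are saved under pics/ and viewed, at most 10 in all, crops included, and the job is handed in when it is done.

Besides the shell and the picture viewer there is one more tool, called after ">>>" by a JSON object that holds its "api" and its "payload". carry_out: Moves the arm, as the interface text tells. Its arguments: {"type":"object","properties":{"plan":{"type":"array"},"gripper":{"type":"number"}},"required":["plan"]}

```bash
mkdir -p pics; cat > h.py <<'E'
from plant import bot
import numpy as np, cv2
def snap(n,f,crop=None,k=1):
    m=bot.camera_model(n); im=bot.capture(n)[:,:,::-1]
    np.savez('pics/'+f+'.npz',K=m['camera_matrix'],R=m['R'],t=m['t'])
    cv2.imwrite('pics/'+f+'_raw.png',im)
    cv2.imwrite('pics/'+f+'.png',im)
def px2w(f,u,v,z):
    d=np.load('pics/'+f+'.npz');K,R,t=d['K'],d['R'],d['t']
    r=R.T@np.linalg.solve(K,[u,v,1]);c=-R.T@t
    return c+r*(z-c[2])/r[2]
def w2px(f,X):
    d=np.load('pics/'+f+'.npz');p=d['K']@(d['R']@np.array(X,float)+d['t']);return p[:2]/p[2]
def crop(f,o,x,y,w,h,k):
    im=cv2.imread('pics/'+f+'_raw.png')[y:y+h,x:x+w]
    cv2.imwrite('pics/'+o+'.png',cv2.resize(im,None,fx=k,fy=k,interpolation=cv2.INTER_CUBIC))
E
python3 - <<'E'
from h import *
o=bot.get_obs();print(o['time'],o['tool_pos'],o['tcp_rot'],bot.grip_point_offset)
a=[]
for n in('scene','side'):
    snap(n,n+'0'); m=bot.camera_model(n); print(n,-m['R'].T@m['t'])
E
```

```text
0.0 [ 137.36966661 -506.29313113  226.02335121] [-3.14004394e+00 -2.38501982e-04  2.64796545e-01] 18.8
scene [1024.19118302  345.65407589  690.8531238 ]
side [ 486.57296009 -862.85924397  707.53616727]
```

View pics/scene0.png

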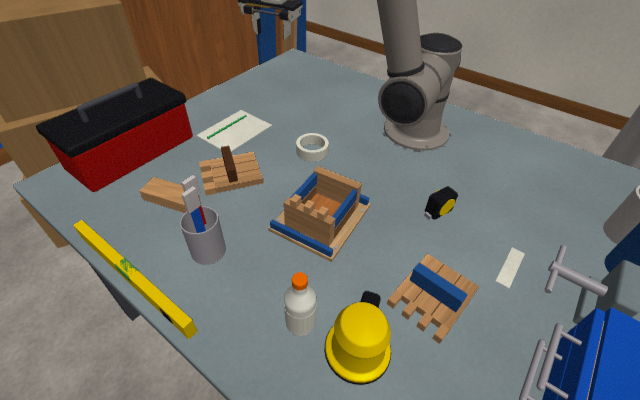

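View pics/side0.png

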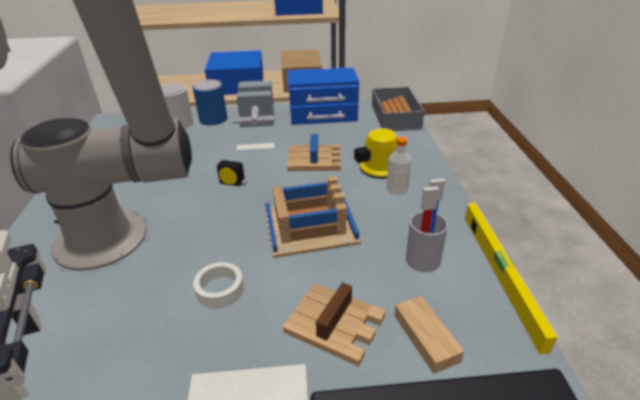

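The scene view shows the blue-batten panel near (435,295), the crate in its jig near (320,215), and the spare near (232,170). In the side view the panel is near (314,155) and the crate near (312,215). I'll enlarge both targets.

```bash
python3 - <<'E'
from h import *
crop('scene0','c1',262,165,225,175,3.5)
for u,v in((435,295),(320,235),(358,345),(300,330)): print(px2w('scene0',u,v,12))
E
```

```text
[547.33122906 316.11553755  12.        ]
[569.31133917  28.37719464  12.        ]
[737.83803994 245.97729688  12.        ]
[783.1023094  141.10933344  12.        ]
```

View pics/c1.png

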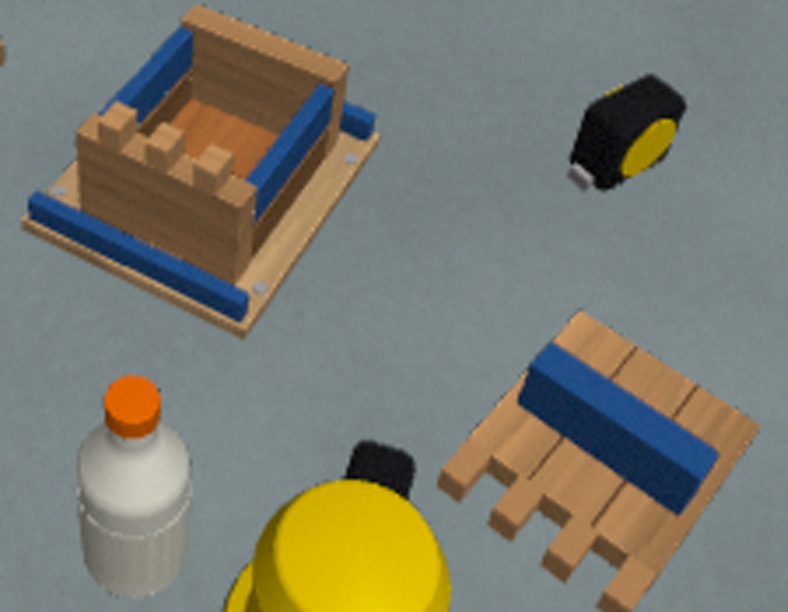

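```bash
cat > fit.py <<'E'
from h import *
from scipy.optimize import least_squares
def fit(f,pts,px,x0,off):
    px=(np.array(px)+.5)/3.5-.5+off; pts=np.array(pts,float)
    def pr(p):
        c,s=np.cos(p[2]),np.sin(p[2])
        return np.array([w2px(f,[p[0]+c*a-s*b,p[1]+s*a+c*b,z]) for a,b,z in pts])-px
    r=least_squares(lambda p:pr(p).ravel(),x0,x_scale=[10,10,.1]); return r.x,pr(r.x)
E
python3 - <<'E'
from fit import *
off=[262,165]
# panel: +x toward fins (+x world-ish); left in image = -y
P=[(-12,-55,64),(-12,55,64),(12,55,64),(12,-55,64),(-80,-63,20),(-80,63,20),(80,-62.25,20)]
x,r=fit('scene0',P,[(551,344),(718,452),(692,474),(528,371),(581,310),(758,427),(440,471)],[540,316,0],off);print(x,r.round(1).tolist())
J=[(105,-90,12),(105,90,12),(-105,90,12)]
x,r=fit('scene0',J,[(23,220),(243,330),(378,137)],[520,28,0],off);print(x,r.round(1).tolist())
# crate outer top: end board plain top z=92, corners
C=[(-80,-63,92),(-80,63,92),(80,-63,92),(80,63,92)]
x,r=fit('scene0',C,[(187,8),(348,68),(78,130),(253,188)],[520,28,0],off);print(x,r.round(1).tolist())
E
```

```text
[ 5.49844747e+02  3.11206077e+02 -9.01577200e-02] [[-0.8, -1.1], [0.3, 0.3], [2.0, 2.2], [-0.4, -1.8], [-1.0, -0.0], [0.4, -0.2], [-0.6, -0.2]]
[ 5.15944314e+02 -1.00878880e+01  1.16392337e-01] [[-0.9, -0.2], [0.3, 0.4], [0.6, -0.5]]
[ 5.09239714e+02 -8.47972829e+00  1.68561439e-01] [[1.1, -2.8], [0.1, -4.0], [-0.0, 0.9], [-1.0, 4.4]]
```

>>> {"api": "carry_out", "payload": {"plan": [{"tz":45,"rz":0.118},{"tz":45,"rz":0.118},{"tz":40,"rz":0.118,"tx":10},{"tx":30,"ty":38,"rz":0.118},{"tx":30,"ty":38,"rz":0.118},{"tx":30,"ty":38,"rz":0.118},{"tx":30,"ty":38,"rz":0.118},{"tx":30,"ty":38,"rz":0.118},{"tx":30,"ty":38,"rz":0.118},{"tx":30,"ty":38,"rz":0.118},{"tx":30,"ty":38,"rz":0.118},{"tx":30,"ty":38,"rz":0.118}]}}

```text
invalid input at $.plan[0]: expected keys tx, ty, tz, rx, ry, rz
```

>>> {"api": "carry_out", "payload": {"plan": [{"tx":30,"ty":40},{"tx":30,"ty":40},{"tx":20,"ty":40},{"tx":15,"ty":34},{},{}]}}

```text
invalid input at $.plan[0]: expected keys tx, ty, tz, rx, ry, rz
```

```bash
python3 - <<'E'
from h import *
o=bot.get_obs();print(o['time'],o['tool_pos'],o['tcp_rot'])
snap('wrist','w1'); d=np.load('pics/w1.npz');print(-d['R'].T@d['t'])
crop('w1','w1v',0,0,640,400,1.25)
print([px2w('scene0',370.6,298,z) for z in(20,50,70)])
E
```

```text
0.1 [ 137.37045359 -506.33398174  226.12416233] [-3.14021546e+00 -1.89498644e-04  2.64795069e-01]
[ 214.72728551 -485.3989436   383.94414299]
[array([642.64409573, 214.46893807,  20.        ]), array([659.70656769, 220.33542955,  50.        ]), array([671.081549  , 224.24642387,  70.        ])]
```

View pics/w1v.png

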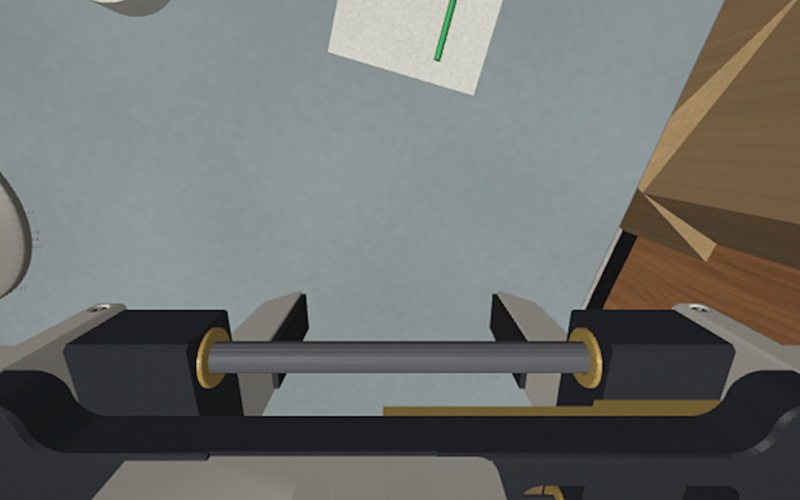

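The wrist view shows only empty table with the fingers at the bottom: the camera sits 80 mm along tool +x. The rows were refused because each needs all six keys, so I'm resending them. The target is the tool near (525,-130) at z 350.

>>> {"api": "carry_out", "payload": {"plan": [{"tx":0,"ty":0,"tz":45,"rx":0,"ry":0,"rz":0.118},{"tx":0,"ty":0,"tz":45,"rx":0,"ry":0,"rz":0.118},{"tx":20,"ty":20,"tz":35,"rx":0,"ry":0,"rz":0.118},{"tx":32,"ty":32,"tz":0,"rx":0,"ry":0,"rz":0.118},{"tx":32,"ty":32,"tz":0,"rx":0,"ry":0,"rz":0.118},{"tx":32,"ty":32,"tz":0,"rx":0,"ry":0,"rz":0.118},{"tx":32,"ty":32,"tz":0,"rx":0,"ry":0,"rz":0.118},{"tx":32,"ty":32,"tz":0,"rx":0,"ry":0,"rz":0.118},{"tx":32,"ty":32,"tz":0,"rx":0,"ry":0,"rz":0.118},{"tx":32,"ty":32,"tz":0,"rx":0,"ry":0,"rz":0.118},{"tx":32,"ty":32,"tz":0,"rx":0,"ry":0,"rz":0.118},{"tx":32,"ty":32,"tz":0,"rx":0,"ry":0,"rz":0.118}]}}

```text
time: 1.35
tool_pos: [446.4, -197.1, 351.7]
tcp_rot: [-3.142, 0.0, 1.686]
contact_force: [0.5, -1.0, 1.1]
grip_width: 91.7
finger_force: 0.0
```

>>> {"api": "carry_out", "payload": {"plan": [{"tx":32,"ty":32,"tz":0,"rx":0,"ry":0,"rz":0},{"tx":30,"ty":28,"tz":0,"rx":0,"ry":0,"rz":0},{"tx":18,"ty":8,"tz":0,"rx":0,"ry":0,"rz":0},{"tx":0,"ty":0,"tz":0,"rx":0,"ry":0,"rz":0},{"tx":0,"ty":0,"tz":0,"rx":0,"ry":0,"rz":0}]}}

```text
time: 1.85
tool_pos: [525.1, -130.7, 351.2]
tcp_rot: [-3.14, -0.0, 1.681]
contact_force: [-0.6, -0.2, -0.5]
grip_width: 91.8
finger_force: 0.0
```

```bash
python3 - <<'E'
from h import *
o=bot.get_obs();print(o['time'],o['tool_pos'],o['tcp_rot'],o['contact_force'])
snap('wrist','w2'); d=np.load('pics/w2.npz');print(-d['R'].T@d['t'])
crop('w2','w2v',0,0,640,400,1.25)
E
```

```text
1.85 [ 525.10004809 -130.71243517  351.16338512] [-3.14024841e+00 -2.75743781e-04  1.68146690e+00] [-0.55993441 -0.19014585 -0.480537  ]
[516.8732033  -51.21435502 508.99714764]
```

View pics/w2v.png

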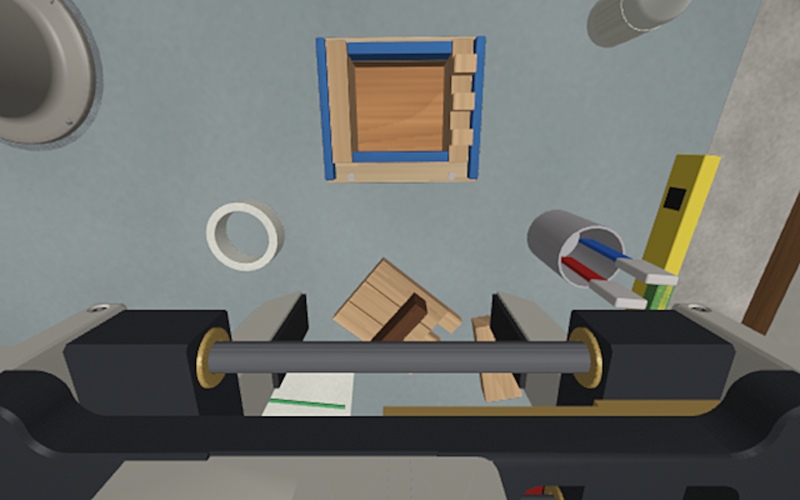

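Clear view of the crate from above, centred near (401,110) in this picture, with its three fins at about x 463. I'll enlarge it.

```bash
python3 - <<'E'
from h import *
crop('w2','w2c',248,26,146,122,4.9)
E
```

```text
(no output)
```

View pics/w2c.png

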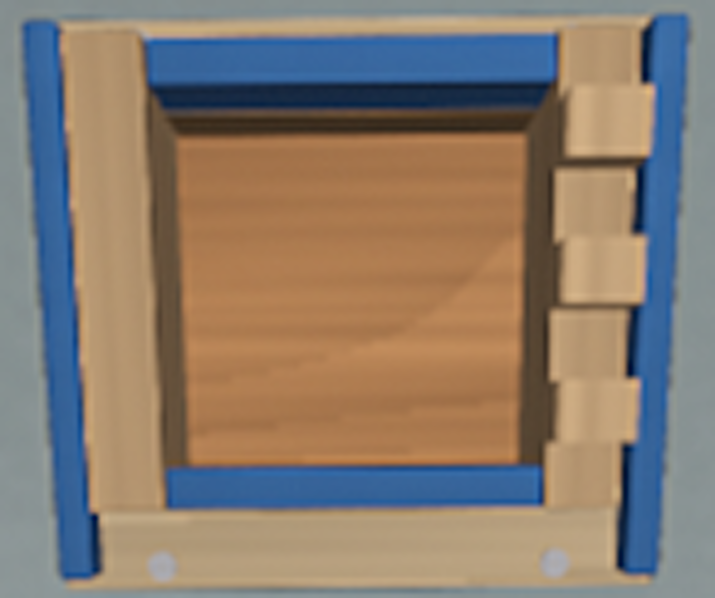

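```bash
sed -i 's/def fit(f,pts,px,x0,off)/def fit(f,pts,px,x0,off,k=3.5)/; s#/3.5-.5#/k-.5#' fit.py; python3 - <<'E'
from fit import *
off=[248,26]
F=[];px=[(567,87),(655,86),(652,157),(567,157),(563,236),(647,236),(643,303),(564,303),(558,378),(640,378),(636,443),(557,443)]
for y in(36,0,-36): F+=[(55,y+8.25,112),(77,y+8.25,112),(77,y-8.25,112),(55,y-8.25,112)]
x,r=fit('w2',F,px,[515,-10,.1],off,4.9);print('fins',x,r.round(1).tolist())
S=[(52,63,92),(52,-63,92)]
for n,b in(('allcrate',[(-80,63,92),(-80,-63,92),(-58,63,92),(-58,-63,92)]),('77',[(-77,63,92),(-77,-63,92),(-55,63,92),(-55,-63,92)])):
  x,r=fit('w2',F+b,px+[(65,32),(90,512),(143,32),(163,508)],[515,-10,.1],off,4.9);print(n,x,r.round(1).tolist()[-4:])
for z in(22,34):
  x,r=fit('w2',[(-105,90,z),(105,90,z),(105,-90,z),(-105,-90,z)],[(24,22),(688,15),(656,575),(63,578)],[515,-10,.1],off,4.9);print('jig',z,x,r.round(1).tolist())
x,r=fit('w2',[(-105,90,12),(105,90,12),(105,-90,12),(-105,-90,12)],[(38,18),(672,15),(646,585),(70,590)],[515,-10,.1],off,4.9);print('plate',x,r.round(1).tolist())
E
```

```text
fins [ 5.13928794e+02 -7.32369914e+00  1.17248270e-01] [[0.5, -0.2], [-0.1, -0.2], [-0.3, -0.3], [-0.0, -0.1], [0.2, 0.2], [-0.1, 0.1], [0.0, -0.0], [-0.4, 0.1], [0.2, 0.4], [-0.1, 0.3], [0.0, -0.2], [0.0, -0.0]]
allcrate [ 5.14018775e+02 -7.22523903e+00  1.15390507e-01] [[-0.9, -0.3], [-0.1, -0.0], [-0.2, -0.5], [0.2, 0.7]]
77 [ 5.13322432e+02 -7.26311334e+00  1.15508745e-01] [[0.9, -0.4], [1.5, -0.0], [1.6, -0.5], [1.8, 0.7]]
jig 22 [ 5.14462211e+02 -1.06714191e+01  1.16897519e-01] [[-0.6, -2.2], [0.6, -2.1], [0.3, 2.6], [-0.4, 3.0]]
jig 34 [ 5.14590973e+02 -1.23452814e+01  1.16888294e-01] [[-2.4, -3.4], [2.4, -3.3], [1.8, 4.3], [-1.8, 4.7]]
plate [ 5.14087336e+02 -1.07253232e+01  1.15259968e-01] [[-2.1, 0.4], [2.2, 0.0], [0.8, 0.1], [-1.0, -0.2]]
```

>>> {"api": "carry_out", "payload": {"plan": [{"tx":2,"ty":40,"tz":0,"rx":0,"ry":0,"rz":-0.04},{"tx":2,"ty":40,"tz":0,"rx":0,"ry":0,"rz":-0.04},{"tx":2,"ty":40,"tz":0,"rx":0,"ry":0,"rz":-0.04},{"tx":2,"ty":40,"tz":0,"rx":0,"ry":0,"rz":-0.04},{"tx":2,"ty":40,"tz":0,"rx":0,"ry":0,"rz":-0.04},{"tx":2,"ty":40,"tz":0,"rx":0,"ry":0,"rz":0},{"tx":2,"ty":40,"tz":0,"rx":0,"ry":0,"rz":0},{"tx":6,"ty":40,"tz":0,"rx":0,"ry":0,"rz":0},{"tx":0,"ty":20,"tz":0,"rx":0,"ry":0,"rz":0},{"tx":0,"ty":0,"tz":0,"rx":0,"ry":0,"rz":0},{"tx":0,"ty":0,"tz":0,"rx":0,"ry":0,"rz":0}]}}

```text
time: 3.0
tool_pos: [545.3, 208.1, 351.9]
tcp_rot: [3.141, 0.001, 1.48]
contact_force: [0.2, -0.4, -0.0]
grip_width: 91.7
finger_force: 0.0
```

```bash
python3 - <<'E'
from h import *
o=bot.get_obs();print(o['time'],o['tool_pos'],o['tcp_rot'])
snap('wrist','w3')
p=w2px('w3',[550,311,30]);print(p)
x,y=int(max(0,min(p[0]-80,440))),int(max(0,p[1]-75));print(x,y)
crop('w3','w3c',x,y,200,150,4)
E
```

```text
3.0 [545.26430346 208.11092756 351.86842159] [3.14144990e+00 6.83143029e-04 1.48014297e+00]
[315.94784406 101.12992647]
235 26
```

View pics/w3c.png

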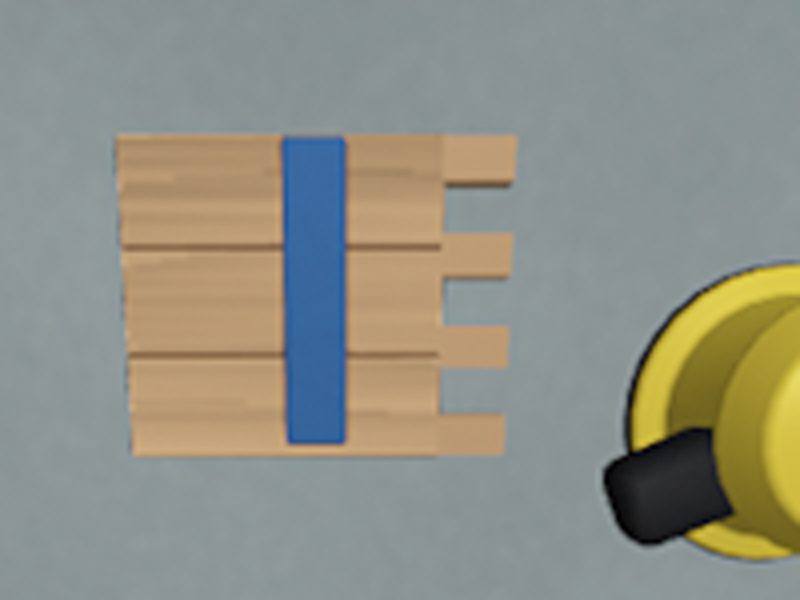

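```bash
python3 - <<'E'
from fit import *
off=[235,26]
P=[(-80,63,20),(-80,-63,20),(80,62.25,20),(80,-62.25,20),(-12,55,64),(12,55,64),(12,-55,64),(-12,-55,64)]
x,r=fit('w3',P,[(116,134),(133,457),(517,134),(504,456),(282,137),(345,137),(345,443),(288,443)],[550,311,-.09],off,4);print(x,r.round(1).tolist())
print([px2w('w3',u/4+235,v/4+26,90) for u,v in((603,480),(630,400),(690,430))])
E
```

```text
[ 5.46643166e+02  3.11851679e+02 -9.00565065e-02] [[-0.3, 0.1], [-0.1, 0.1], [0.0, 0.3], [0.0, -0.3], [-0.3, -0.6], [0.5, -0.6], [0.5, 0.6], [-0.6, 0.6]]
[array([647.68472575, 235.97716682,  90.        ]), array([658.11080059, 263.85682685,  90.        ]), array([679.86738025, 251.16390889,  90.        ])]
```

>>> {"api": "carry_out", "payload": {"plan": [{"tx":1.3,"ty":35,"tz":-30,"rx":0,"ry":0,"rz":0},{"tx":0,"ty":35,"tz":-30,"rx":0,"ry":0,"rz":0},{"tx":0,"ty":33.8,"tz":-30,"rx":0,"ry":0,"rz":0},{"tx":0,"ty":0,"tz":-40,"rx":0,"ry":0,"rz":0},{"tx":0,"ty":0,"tz":-40,"rx":0,"ry":0,"rz":0},{"tx":0,"ty":0,"tz":-40,"rx":0,"ry":0,"rz":0},{"tx":0,"ty":0,"tz":-30,"rx":0,"ry":0,"rz":0},{"tx":0,"ty":0,"tz":-30,"rx":0,"ry":0,"rz":0},{"tx":0,"ty":0,"tz":-20,"rx":0,"ry":0,"rz":0},{"tx":0,"ty":0,"tz":-12,"rx":0,"ry":0,"rz":0},{"tx":0,"ty":0,"tz":0,"rx":0,"ry":0,"rz":0}]}}

```text
time: 4.15
tool_pos: [546.4, 311.4, 48.5]
tcp_rot: [-3.139, 0.001, 1.479]
contact_force: [-0.2, -0.1, -0.9]
grip_width: 91.9
finger_force: 0.0
```

>>> {"api": "carry_out", "payload": {"plan": [{"tx":0,"ty":0,"tz":-11,"rx":0,"ry":0,"rz":0},{"tx":0,"ty":0,"tz":-10,"rx":0,"ry":0,"rz":0},{"tx":0,"ty":0,"tz":0,"rx":0,"ry":0,"rz":0},{"tx":0,"ty":0,"tz":0,"rx":0,"ry":0,"rz":0}]}}

```text
time: 4.55
tool_pos: [546.7, 313.1, 28.8]
tcp_rot: [3.141, 0.0, 1.481]
contact_force: [0.1, -0.7, -0.6]
grip_width: 92.0
finger_force: 0.0
```

>>> {"api": "carry_out", "payload": {"plan": [{"tx":0,"ty":0,"tz":0,"rx":0,"ry":0,"rz":0},{"tx":0,"ty":0,"tz":0,"rx":0,"ry":0,"rz":0},{"tx":0,"ty":0,"tz":0,"rx":0,"ry":0,"rz":0},{"tx":0,"ty":0,"tz":0,"rx":0,"ry":0,"rz":0},{"tx":0,"ty":0,"tz":0,"rx":0,"ry":0,"rz":0},{"tx":0,"ty":0,"tz":0,"rx":0,"ry":0,"rz":0},{"tx":0,"ty":0,"tz":0,"rx":0,"ry":0,"rz":0},{"tx":0,"ty":0,"tz":0,"rx":0,"ry":0,"rz":0},{"tx":0,"ty":0,"tz":0,"rx":0,"ry":0,"rz":0},{"tx":0,"ty":0,"tz":0,"rx":0,"ry":0,"rz":0}], "gripper": 1}}

```text
time: 5.55
tool_pos: [546.6, 313.1, 28.7]
tcp_rot: [-3.141, 0.0, 1.481]
contact_force: [0.6, -0.5, -0.4]
grip_width: 23.6
finger_force: 30.0
```

```bash
python3 - <<'E'
from h import *
o=bot.get_obs();print(o)
E
```

```text
{'time': 5.55, 'joint_positions': array([ 3.98564589e-01,  7.31848469e-01,  1.43885696e+00, -1.56663848e-05,
        9.71061087e-01,  4.88574117e-01]), 'dq': array([ 0.00043456, -0.00017538, -0.00030162, -0.00072175,  0.00038163,
       -0.00027243]), 'tau': array([-1.51941748e-01, -5.72380579e+01, -2.02781761e+01,  3.80199426e-02,
       -1.18658328e-01,  1.10995938e-02]), 'tool_pos': array([546.61666596, 313.07463748,  28.7113602 ]), 'tcp_rot': array([-3.14144520e+00,  9.30230870e-05,  1.48079565e+00]), 'contact_force': array([ 0.58412988, -0.51650619, -0.44850174]), 'moment': array([-0.03170299, -0.11097006,  0.02732119]), 'finger_force': 29.999891817569733, 'grip_width': 23.611797152225886}
```

>>> {"api": "carry_out", "payload": {"plan": [{"tx":0,"ty":0,"tz":15,"rx":0,"ry":0,"rz":0},{"tx":0,"ty":0,"tz":35,"rx":0,"ry":0,"rz":0},{"tx":0,"ty":0,"tz":40,"rx":0,"ry":0,"rz":0},{"tx":0,"ty":0,"tz":40,"rx":0,"ry":0,"rz":0},{"tx":0,"ty":0,"tz":25,"rx":0,"ry":0,"rz":0},{"tx":0,"ty":0,"tz":0,"rx":0,"ry":0,"rz":0},{"tx":0,"ty":0,"tz":0,"rx":0,"ry":0,"rz":0}]}}

```text
time: 6.25
tool_pos: [546.3, 312.9, 183.3]
tcp_rot: [-3.141, 0.0, 1.481]
contact_force: [-0.4, 0.1, -4.1]
grip_width: 24.4
finger_force: 30.0
```

>>> {"api": "carry_out", "payload": {"plan": [{"tx":-3,"ty":-20,"tz":0,"rx":0,"ry":0,"rz":0.022},{"tx":-3,"ty":-35,"tz":0,"rx":0,"ry":0,"rz":0.023},{"tx":-4,"ty":-40,"tz":0,"rx":0,"ry":0,"rz":0.023},{"tx":-4,"ty":-40,"tz":0,"rx":0,"ry":0,"rz":0.023},{"tx":-4,"ty":-40,"tz":0,"rx":0,"ry":0,"rz":0.023},{"tx":-4,"ty":-40,"tz":0,"rx":0,"ry":0,"rz":0.023},{"tx":-4,"ty":-40,"tz":0,"rx":0,"ry":0,"rz":0.023},{"tx":-4,"ty":-34,"tz":0,"rx":0,"ry":0,"rz":0.023},{"tx":-2.6,"ty":-30,"tz":0,"rx":0,"ry":0,"rz":0.023},{"tx":0,"ty":0,"tz":0,"rx":0,"ry":0,"rz":0},{"tx":0,"ty":0,"tz":0,"rx":0,"ry":0,"rz":0},{"tx":0,"ty":0,"tz":0,"rx":0,"ry":0,"rz":0}]}}

```text
time: 7.45
tool_pos: [513.5, -5.1, 182.6]
tcp_rot: [-3.139, -0.001, 1.687]
contact_force: [0.5, 0.5, -4.3]
grip_width: 23.9
finger_force: 30.0
```

```bash
python3 - <<'E'
from h import *
o=bot.get_obs();print(o['time'],o['tool_pos'],o['tcp_rot'],o['contact_force'],o['moment'])
snap('wrist','w4');snap('side','s4');snap('scene','sc4')
a=[cv2.resize(cv2.imread('pics/w4_raw.png')[100:350,120:520],(800,500))]
cv2.imwrite('pics/w4c.png',a[0])
p=w2px('sc4',[514,-7,140]);print(p);x,y=int(p[0])-80,int(p[1])-60
print(x,y);crop('sc4','sc4c',x,y,160,120,5)
E
```

```text
7.45 [513.50550693  -5.05695622 182.55885672] [-3.13941053e+00 -1.07999329e-03  1.68705496e+00] [ 0.47642091  0.47457635 -4.26773557] [ 0.02066044 -0.07539626  0.03367061]
[323.96929322 177.30316371]
243 117
```

View pics/sc4c.png

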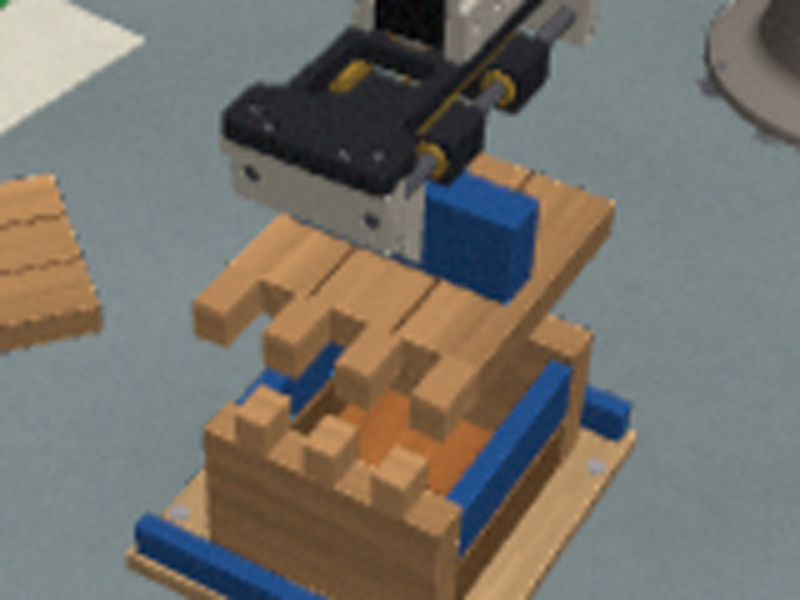

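The panel hangs level above the crate. Its fins, at crop (210–430, 320–420), line up with the gaps between the crate fins at (262,415), (330,440) and (400,470). Now lowering it by feel.

>>> {"api": "carry_out", "payload": {"plan": [{"tx":0.5,"ty":-1,"tz":-15,"rx":0,"ry":0,"rz":0},{"tx":0,"ty":0,"tz":-14,"rx":0,"ry":0,"rz":0},{"tx":0,"ty":0,"tz":-8,"rx":0,"ry":0,"rz":0},{"tx":0,"ty":0,"tz":0,"rx":0,"ry":0,"rz":0},{"tx":0,"ty":0,"tz":0,"rx":0,"ry":0,"rz":0}]}}

```text
time: 8.1
tool_pos: [514.9, -6.6, 147.1]
tcp_rot: [3.141, 0.0, 1.687]
contact_force: [0.0, 0.4, -3.6]
grip_width: 24.1
finger_force: 30.0
```

>>> {"api": "carry_out", "payload": {"plan": [{"tx":0,"ty":0,"tz":-2,"rx":0,"ry":0,"rz":0},{"tx":0,"ty":0,"tz":-2,"rx":0,"ry":0,"rz":0},{"tx":0,"ty":0,"tz":-2,"rx":0,"ry":0,"rz":0},{"tx":0,"ty":0,"tz":0,"rx":0,"ry":0,"rz":0},{"tx":0,"ty":0,"tz":0,"rx":0,"ry":0,"rz":0}]}}

```text
time: 8.6
tool_pos: [514.6, -7.0, 140.8]
tcp_rot: [3.142, 0.0, 1.687]
contact_force: [0.7, -0.4, -3.5]
grip_width: 23.7
finger_force: 30.0
```

>>> {"api": "carry_out", "payload": {"plan": [{"tx":0,"ty":0,"tz":-1.5,"rx":0,"ry":0,"rz":0},{"tx":0,"ty":0,"tz":-1.5,"rx":0,"ry":0,"rz":0},{"tx":0,"ty":0,"tz":0,"rx":0,"ry":0,"rz":0},{"tx":0,"ty":0,"tz":0,"rx":0,"ry":0,"rz":0}]}}

```text
time: 9.0
tool_pos: [514.6, -6.9, 137.7]
tcp_rot: [-3.142, -0.0, 1.687]
contact_force: [-0.1, 0.2, -3.3]
grip_width: 23.9
finger_force: 30.0
```

>>> {"api": "carry_out", "payload": {"plan": [{"tx":0,"ty":0,"tz":-2,"rx":0,"ry":0,"rz":0},{"tx":0,"ty":0,"tz":-2,"rx":0,"ry":0,"rz":0},{"tx":0,"ty":0,"tz":-2,"rx":0,"ry":0,"rz":0},{"tx":0,"ty":0,"tz":0,"rx":0,"ry":0,"rz":0},{"tx":0,"ty":0,"tz":0,"rx":0,"ry":0,"rz":0}]}}

```text
time: 9.5
tool_pos: [514.6, -6.9, 131.7]
tcp_rot: [-3.142, -0.0, 1.687]
contact_force: [-0.0, -0.9, -3.9]
grip_width: 23.8
finger_force: 30.0
```

>>> {"api": "carry_out", "payload": {"plan": [{"tx":0,"ty":0,"tz":-2,"rx":0,"ry":0,"rz":0},{"tx":0,"ty":0,"tz":-2,"rx":0,"ry":0,"rz":0},{"tx":0,"ty":0,"tz":-2,"rx":0,"ry":0,"rz":0},{"tx":0,"ty":0,"tz":0,"rx":0,"ry":0,"rz":0},{"tx":0,"ty":0,"tz":0,"rx":0,"ry":0,"rz":0}]}}

```text
time: 10.0
tool_pos: [514.6, -6.9, 125.7]
tcp_rot: [-3.142, -0.0, 1.687]
contact_force: [-0.3, 0.3, -3.7]
grip_width: 23.8
finger_force: 30.0
```

>>> {"api": "carry_out", "payload": {"plan": [{"tx":0,"ty":0,"tz":-1.5,"rx":0,"ry":0,"rz":0},{"tx":0,"ty":0,"tz":-1.5,"rx":0,"ry":0,"rz":0},{"tx":0,"ty":0,"tz":-1,"rx":0,"ry":0,"rz":0},{"tx":0,"ty":0,"tz":0,"rx":0,"ry":0,"rz":0},{"tx":0,"ty":0,"tz":0,"rx":0,"ry":0,"rz":0}]}}

```text
time: 10.5
tool_pos: [514.6, -6.9, 121.7]
tcp_rot: [3.142, -0.0, 1.687]
contact_force: [0.4, 0.0, -4.2]
grip_width: 23.7
finger_force: 30.0
```

>>> {"api": "carry_out", "payload": {"plan": [{"tx":0,"ty":0,"tz":-1,"rx":0,"ry":0,"rz":0},{"tx":0,"ty":0,"tz":0,"rx":0,"ry":0,"rz":0},{"tx":0,"ty":0,"tz":0,"rx":0,"ry":0,"rz":0}]}}

```text
time: 10.8
tool_pos: [514.6, -6.9, 120.7]
tcp_rot: [3.142, 0.0, 1.687]
contact_force: [0.5, 0.1, -3.9]
grip_width: 23.8
finger_force: 30.0
```

Nearly at the bottom. Pressing until the force rises.

>>> {"api": "carry_out", "payload": {"plan": [{"tx":0,"ty":0,"tz":-0.7,"rx":0,"ry":0,"rz":0},{"tx":0,"ty":0,"tz":0,"rx":0,"ry":0,"rz":0},{"tx":0,"ty":0,"tz":0,"rx":0,"ry":0,"rz":0}]}}

```text
time: 11.1
tool_pos: [514.7, -6.9, 120.7]
tcp_rot: [3.141, 0.0, 1.687]
contact_force: [-2.7, 0.9, 5.0]
grip_width: 24.1
finger_force: 30.0
```

>>> {"api": "carry_out", "payload": {"plan": [{"tx":0,"ty":0,"tz":-0.7,"rx":0,"ry":0,"rz":0},{"tx":0,"ty":0,"tz":0,"rx":0,"ry":0,"rz":0},{"tx":0,"ty":0,"tz":0,"rx":0,"ry":0,"rz":0}]}}

```text
time: 11.4
tool_pos: [514.7, -6.9, 120.7]
tcp_rot: [3.141, 0.0, 1.687]
contact_force: [-4.8, 0.0, 11.9]
grip_width: 24.0
finger_force: 30.0
```

>>> {"api": "carry_out", "payload": {"plan": [{"tx":0,"ty":0,"tz":-0.7,"rx":0,"ry":0,"rz":0},{"tx":0,"ty":0,"tz":0,"rx":0,"ry":0,"rz":0},{"tx":0,"ty":0,"tz":0,"rx":0,"ry":0,"rz":0}]}}

```text
time: 11.7
tool_pos: [514.7, -6.9, 120.6]
tcp_rot: [3.14, 0.001, 1.687]
contact_force: [-6.6, 0.6, 17.1]
grip_width: 24.0
finger_force: 30.0
```

```bash
python3 - <<'E'
from h import *
o=bot.get_obs();print(o['time'],o['tool_pos'],o['tcp_rot'],o['contact_force'],o['moment'])
snap('scene','sc5');crop('sc5','sc5c',243,140,160,120,5)
E
```

```text
11.7 [514.67955984  -6.90459399 120.63830307] [3.14025693e+00 5.13047830e-04 1.68697910e+00] [-6.6113654   0.62166721 17.05871336] [ 0.12258466  1.28622181 -0.05708852]
```

View pics/sc5c.png

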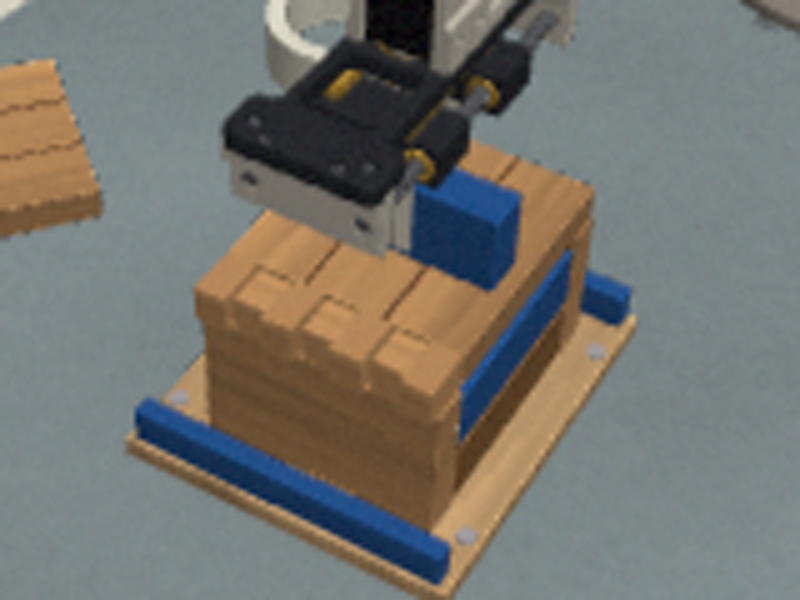

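The panel is flush. The fin tips at crop (265,290), (330,320) and (405,350) are level with the board top. I'll relax the pressure, release and retract.

>>> {"api": "carry_out", "payload": {"plan": [{"tx":0,"ty":0,"tz":1.2,"rx":0,"ry":0,"rz":0},{"tx":0,"ty":0,"tz":0,"rx":0,"ry":0,"rz":0}]}}

```text
time: 11.95
tool_pos: [514.7, -6.9, 120.7]
tcp_rot: [3.141, 0.0, 1.687]
contact_force: [-4.5, -0.6, 9.2]
grip_width: 23.9
finger_force: 30.0
```

>>> {"api": "carry_out", "payload": {"gripper": 0, "plan": [{"tx":0,"ty":0,"tz":0,"rx":0,"ry":0,"rz":0},{"tx":0,"ty":0,"tz":0,"rx":0,"ry":0,"rz":0},{"tx":0,"ty":0,"tz":0,"rx":0,"ry":0,"rz":0},{"tx":0,"ty":0,"tz":0,"rx":0,"ry":0,"rz":0},{"tx":0,"ty":0,"tz":0,"rx":0,"ry":0,"rz":0},{"tx":0,"ty":0,"tz":0,"rx":0,"ry":0,"rz":0},{"tx":0,"ty":0,"tz":0,"rx":0,"ry":0,"rz":0},{"tx":0,"ty":0,"tz":0,"rx":0,"ry":0,"rz":0}]}}

```text
time: 12.75
tool_pos: [514.7, -6.9, 119.9]
tcp_rot: [3.141, 0.0, 1.687]
contact_force: [-0.6, 0.5, -0.5]
grip_width: 83.1
finger_force: 0.0
```

>>> {"api": "carry_out", "payload": {"plan": [{"tx":0,"ty":0,"tz":10,"rx":0,"ry":0,"rz":0},{"tx":0,"ty":0,"tz":20,"rx":0,"ry":0,"rz":0},{"tx":0,"ty":0,"tz":35,"rx":0,"ry":0,"rz":0},{"tx":0,"ty":0,"tz":40,"rx":0,"ry":0,"rz":0},{"tx":0,"ty":0,"tz":40,"rx":0,"ry":0,"rz":0},{"tx":0,"ty":0,"tz":0,"rx":0,"ry":0,"rz":0},{"tx":0,"ty":0,"tz":0,"rx":0,"ry":0,"rz":0}]}}

```text
time: 13.45
tool_pos: [514.9, -6.9, 266.2]
tcp_rot: [3.139, 0.001, 1.687]
contact_force: [-0.6, -0.1, -0.6]
grip_width: 91.8
finger_force: 0.0
```

```bash
python3 - <<'E'
from h import *
snap('scene','sc6');crop('sc6','sc6c',243,140,160,120,5)
E
```

```text
(no output)
```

View pics/sc6c.png

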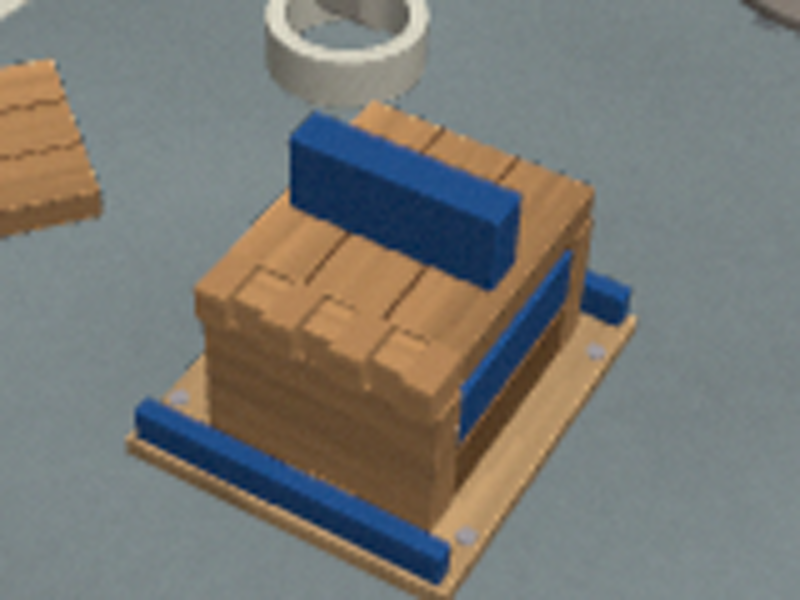

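The panel sits flush and square on the crate with the gripper clear, so I'm handing in.

```bash
python3 -c "
from plant import bot
print(bot.close_job())"
```

```text
the job is handed in; nothing more can be done
None
```

I fitted the blue-batten panel on the crate, pressed it home (about 17 N) and released it, and handed the job in after about 13.5 s of robot time; the last picture shows it flush and square, and no verdict was returned.

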